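# Find the empty compartment of the paint chest

## Robot

A 7-joint arm with a two-finger parallel gripper is mounted at the origin on the work surface. World frame = base frame: x ahead of the robot, y to its left, z up, the work surface at z = 0. Lengths are in m, angles in rad, forces in N, time in s.
With the tool pointing down it reaches from about 0.4 to 0.875 m from the base axis. Payload 19.3 kg.
Tool frame: the origin (TCP) lies between the finger pads; the fingertips stand ahead of it and the grasp point (between the pads) lies 8 mm behind it (bot.tip_extent is the x of the fingertips in the tool frame, in m); x points along the fingers, y is the direction in which the jaws open and shut, and the axes are right-handed (so a half turn about x gives the same grasp; the last joint's range is limited). The gripper opens to 85 mm and grips with 20 to 120 N. Pads are 22 mm wide; open, the fingers measure 114 mm over their backs; the gripper's body (76 mm by 85 mm) begins 54 mm behind the grasp point. The pads swing forward as they close: fully open they stand 13 mm farther back than shut.
Start: joints at [1.084, 0.521, -0.036, 1.599, 0.021, 1.021, -0.113], TCP at [0.253, -0.571, 0.242] pointing down, gripper open.
Joint ranges: [-2.91, 2.91], [-0.3, 2.13], [-1.5, 1.42], [0.17, 2.43], [-1.26, 4.41], [0.16, 1.93], [-2.52, 2.52]. Speed limits (rad/s): [1.89, 1.89, 2.39, 2.39, 3.01, 3.01, 3.01].

## Interface

Orientations are given as [roll, pitch, yaw] about the fixed x, y, z axes, in that order (R = Rz(yaw) Ry(pitch) Rx(roll)).
In Python, from workcell import observe, grab_frame, camera_info, bot, nets gives the robot as it stands.
- The arm moves only by the tool jog_arm, never from a script. Its argument "commands" is a list of rows, each a list of 6 numbers: the shift along the tool's x, y, z in mm, then the turn, a rotation vector about the tool's x, y, z in rad. A call has 1 to 20 rows; each row shifts and turns the pose as measured when the row begins, along the tool's axes as they then stand; what a row does not reach is not made up. A row lasts 1/10 s, in which the tool goes at most 50 mm and 8.59 degrees, less where a joint would pass 70% of its speed; a pose out of reach is approached as far as the arm can. A call is refused whole if a number of a shift passes 50 or a number of a turn 0.15, either way. A call with a gripper value outside its range is refused whole. "gripper" is the closure in counts, from 0 (fully open) to 255 (shut), set as the call begins (left out, the last holds). The fingers move at their own pace and stop on an object; "newtons" is the grip in N (left out, the last holds). Time passes only in rows, so rows that do not move let the fingers close. It gives the time, the measured TCP pose, the force and the opening at its end, in the units of the state.
- observe(): the state, without advancing time (a new reading comes with each control period).
- grab_frame(name): name is "scene" or "top" or "wrist"; returns the picture (420x560x3 uint8, red, green, blue); there is no depth.
- camera_info(name): a dict with "fov_y" (degrees; the focal length in pixels is half the picture's height over the tangent of half this angle, whatever the lens; pixels are square), "cx", "cy" (the principal point, pixels), "R" (3x3) and "t" (3): a world point X has camera coordinates R X + t; the wrist camera has in their place "tool_from_camera" (4x4, takes a point from camera to tool coordinates, whose origin is the TCP and whose axes are the tool frame's). Camera axes: x right, y down, z forward; pixel columns grow to the right and rows downward; lengths in m; the calibration is good to about 2 mm. A picture is of the moment at which its call begins: read the wrist's pose just before it. camera_info takes no time and is no camera call.
- bot.job_done(): hands the job in, once; it reports no verdict.
Trained networks look in the newest picture that a camera, given by its name, has taken for a name from the list of things; names that differ only in an ending like _2 or _b are one class to them, and where a whole thing is asked for, a point or a joint stands for the part that bears it (a point fixed in the world has none). Each returns a list of dicts, best first, with "p" (0 to 1); they miss things now and then, are a little off and sometimes report something else, mostly with a low value. They report only what shows in the picture. A call takes as long as a camera call.
- nets.find_in(camera, name): "rect" ([left, top, right, bottom] in pixels, round what is visible of it).
- nets.silhouettes(camera, name): "mask" (420x560 bool, what is visible of it) and "rect" ([left, top, right, bottom] in pixels, round what is visible of it).
- nets.pinpoint(camera, name): "location" ([column, row] in pixels: a listed point, or the origin of a listed thing).
The state is a dict: "clock": time; "qpos": joint angles; "qd": joint speeds; "joint_efforts": joint torques, N m; "position": TCP position; "tool_rot": TCP orientation; "force": force on the tool from outside, world axes, zero at the start; "moment": the same for the moment, N m; "grip_width": finger opening in m.
Only numpy, scipy, OpenCV 4.12 (cv2) and the standard library are available. Lean on these libraries where they do the work, as an engineer would, in place of code of your own. Each camera call takes 0.05 s, during which the arm holds its last target.

## Task

Three of the paint chest's four flaps lie on packed compartments; the compartment under the other is empty. Press the flaps gently with the fingertips, one after another, until you find the one that rocks, then push that flap open to a tilt of at least 40 degrees and leave it standing open, so that paints can be put away there. Do not force the packed flaps, and do not pick up or shift the palette, pot, bottle or mug.

Things in the scene. Friction and masses are not known exactly. Their poses are not given: they have to be found in the camera images.
- chest: Low wooden paint chest, fixed to the table, 130 (x) by 410 (y) by 80 mm high. Origin: centre of its underside, on the table; x across its width, away from the robot; y along its row of four flaps; z up. Inside: four compartments, foam-backed floor 18 mm above the table, each opening 104 (x) by 82 mm (y). Under three flaps the compartment is packed with boxed stock on the springy floor to 1 mm below the flap; one, not known beforehand, holds only an 8 mm thick liner.
- flap1_mid (a point): Point on the chest (it does not tilt) at the middle of the top face of the first flap, at the chest's +y end, when level; axes as the chest's. The flap is a plain wooden board 100 (x) by 78 (y) by 6 mm, flush with the chest's top, 80 mm above the table, neighbours 96 mm apart. It pivots like a see-saw about its middle line along y (3 mm below this point).
- flap2_mid (a point): Point on the chest (it does not tilt) at the middle of the top face of the second flap from the +y end, when level; axes as the chest's. The flap is a plain wooden board 100 (x) by 78 (y) by 6 mm, flush with the chest's top, 80 mm above the table, neighbours 96 mm apart. It pivots like a see-saw about its middle line along y (3 mm below this point).
- flap3_mid (a point): Point on the chest (it does not tilt) at the middle of the top face of the third flap from the +y end, when level; axes as the chest's. The flap is a plain wooden board 100 (x) by 78 (y) by 6 mm, flush with the chest's top, 80 mm above the table, neighbours 96 mm apart. It pivots like a see-saw about its middle line along y (3 mm below this point).
- flap4_mid (a point): Point on the chest (it does not tilt) at the middle of the top face of the fourth flap, at the chest's -y end, when level; axes as the chest's. The flap is a plain wooden board 100 (x) by 78 (y) by 6 mm, flush with the chest's top, 80 mm above the table, neighbours 96 mm apart. It pivots like a see-saw about its middle line along y (3 mm below this point).
- flap1 (a joint): Tilt of flap 1 in rad: 0 level, positive when its edge towards the robot (chest -x) is down, negative when its far edge is down; stops at -1.0 and +1.0. A friction hinge (about 0.06 N m, so 1.5 to 3 N at a fingertip) keeps it where it is left. Over packed stock a flap moves 0.02 rad freely, then springs against the padding and stops at about 0.13 rad (some 4 mm at a fingertip).
- flap2 (a joint): Tilt of flap 2 in rad: 0 level, positive when its edge towards the robot (chest -x) is down, negative when its far edge is down; stops at -1.0 and +1.0. A friction hinge (about 0.06 N m, so 1.5 to 3 N at a fingertip) keeps it where it is left. Over packed stock a flap moves 0.02 rad freely, then springs against the padding and stops at about 0.13 rad (some 4 mm at a fingertip).
- flap3 (a joint): Tilt of flap 3 in rad: 0 level, positive when its edge towards the robot (chest -x) is down, negative when its far edge is down; stops at -1.0 and +1.0. A friction hinge (about 0.06 N m, so 1.5 to 3 N at a fingertip) keeps it where it is left. Over packed stock a flap moves 0.02 rad freely, then springs against the padding and stops at about 0.13 rad (some 4 mm at a fingertip).
- flap4 (a joint): Tilt of flap 4 in rad: 0 level, positive when its edge towards the robot (chest -x) is down, negative when its far edge is down; stops at -1.0 and +1.0. A friction hinge (about 0.06 N m, so 1.5 to 3 N at a fingertip) keeps it where it is left. Over packed stock a flap moves 0.02 rad freely, then springs against the padding and stops at about 0.13 rad (some 4 mm at a fingertip).
- palette: Loose round white paint palette, 124 mm across with six wells, 17 mm high, on the table on the robot's side of the chest. Origin: centre of its underside.
- pot: Loose white paint pot, 66 mm across, 62 mm high, a brush standing in it to about 125 mm, beyond one end of the chest (+y). Origin: centre of its underside.
- bottle: Loose orange glue bottle, 52 mm across, 130 mm high, standing behind the chest. Origin: centre of its underside.
- mug: Loose white mug, 76 mm across, 85 mm high, with a handle, standing behind the chest. Origin: centre of its underside.

How it is judged:
By the outcome, as a careful person would: the job done as asked, in the order asked, and still so for the second after the job is handed in, with the robot touching nothing.
It also fails if it takes over 48 s, if anything falls off the work surface, if the arm or the gripper's body presses on something with over 40 N, if the wrist force passes 120 N, or if a joint passes its speed limit or range.

## Working session

There is one attempt and no reset: what is moved stays moved. The work goes in short steps, Python scripts to look and compute and a tool call to move; the robot and the scene stay as the last step left them, time stands still between calls to the robot, and variables do not carry over. Pictures are saved under pics/ and viewed, and the job is handed in when it is done.

Besides the shell and the picture viewer there is one more tool, called after "Emit:" as name(argument=value, ...) on one line, values as JSON. jog_arm: Moves the arm, as the interface text tells. Its arguments: {"type":"object","properties":{"commands":{"type":"array","items":{"type":"array","items":{"type":"number"}}},"gripper":{"type":"number"},"newtons":{"type":"number"}},"required":["commands"]}

```bash
ls; mkdir -p pics; python3 - <<'E'
from workcell import observe, grab_frame, camera_info, bot, nets
import cv2
s=observe(); print(s); print(bot.tip_extent)
for c in ['scene','top']:
    im=grab_frame(c); cv2.imwrite(f'pics/{c}0.png',im[:,:,::-1])
    print(c,camera_info(c))
    for n in ['flap1_mid','flap2_mid','flap3_mid','flap4_mid','chest','palette','pot','bottle','mug']:
        print(n,[(r['location'],round(r['p'],2)) for r in nets.pinpoint(c,n)[:2]])
print(camera_info('wrist')); print(observe()['clock'])
E
```

```text
pics
{'clock': 0.0, 'qpos': array([ 1.08382748,  0.52200869, -0.03632811,  1.60000423,  0.02118108,
        1.02110854, -0.11282075]), 'qd': array([8.75314481e-04, 8.93462230e-05, 3.06635511e-04, 1.44858665e-03,
       2.17331409e-04, 7.67541589e-04, 1.93808972e-04]), 'joint_efforts': array([-4.22817930e-04, -9.27108192e+01,  1.97964147e+00, -3.69929051e+01,
        1.78388815e-02,  8.25864205e-03,  6.21110161e-06]), 'position': array([ 0.25284338, -0.57121274,  0.24173038]), 'tool_rot': array([-1.51322083,  1.56965174,  2.0451006 ]), 'force': array([0.11710204, 0.50936526, 0.02791042]), 'moment': array([0.04029211, 0.07133809, 0.01826584]), 'grip_width': 0.08564960037105232}
0.011
scene {'fov_y': 49.40725493157739, 'cx': 281.87111406666486, 'cy': 207.4271424052013, 'R': array([[-0.78015973,  0.62527914, -0.01941111],
       [ 0.40552292,  0.4818564 , -0.77676609],
       [-0.47634227, -0.61387328, -0.62948999]]), 't': array([ 0.38724224, -0.20710763,  1.35291633])}
flap1_mid [([324.4, 223.3], 0.93)]
flap2_mid [([301.8, 196.9], 0.8)]
flap3_mid [([281.2, 178.3], 0.61)]
flap4_mid [([25
[... 569 characters left out ...]
0.94)]
flap3_mid [([328.4, 245.2], 0.76)]
flap4_mid [([386.7, 247.9], 0.96)]
chest [([303.5, 248.5], 0.88), ([172.2, 219.6], 0.42)]
palette [([359.9, 329.8], 0.83)]
pot [([170.7, 221.3], 0.68)]
bottle [([284.8, 181.3], 0.74)]
mug [([375.2, 175.1], 0.66)]
{'fov_y': 67.96747821345339, 'cx': 278.0554561294299, 'cy': 204.84742946292977, 'tool_from_camera': array([[ 4.26044044e-04, -2.79857206e-01,  9.60041542e-01,
        -1.30762040e-01],
       [ 9.99999858e-01, -1.88671281e-04, -4.98775292e-04,
        -1.02983132e-03],
       [ 3.20718127e-04,  9.60041618e-01,  2.79857086e-01,
        -7.07109815e-02],
       [ 0.00000000e+00,  0.00000000e+00,  0.00000000e+00,
         1.00000000e+00]])}
1.0
```

View pics/scene0.png

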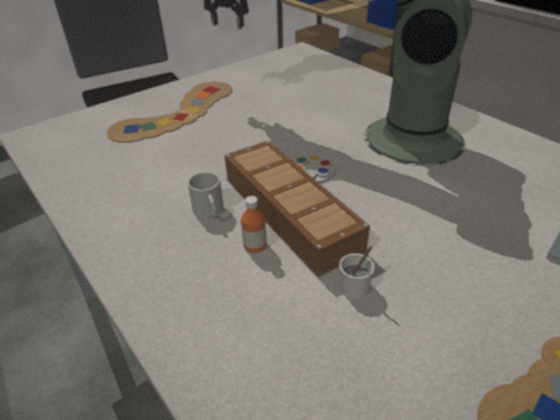

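View pics/top0.png

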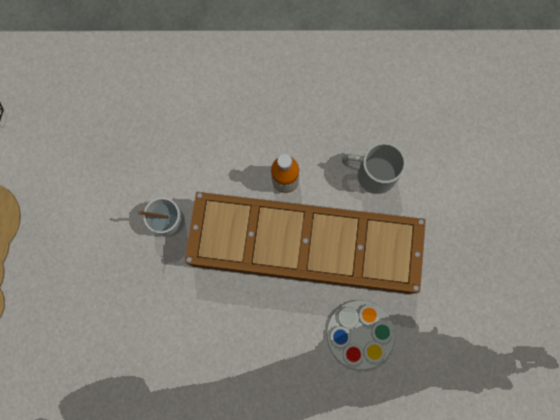

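```bash
cat > h.py <<'E'
import numpy as np
from workcell import camera_info
def f(ci): return 210/np.tan(np.radians(ci['fov_y'])/2)
def onplane(c,px,z):
    ci=camera_info(c);R=ci['R'];t=ci['t'];F=f(ci)
    d=R.T@np.array([(px[0]-ci['cx'])/F,(px[1]-ci['cy'])/F,1]); o=-R.T@t
    return o+d*(z-o[2])/d[2]
def proj(c,X):
    ci=camera_info(c);p=ci['R']@np.array(X)+ci['t'];F=f(ci)
    return p[0]/p[2]*F+ci['cx'],p[1]/p[2]*F+ci['cy']
E
python3 - <<'E'
from h import *
for c,L in [('scene',[(324.4,223.3),(301.8,196.9),(281.2,178.3),(257.8,155)]),('top',[(223.5,230.8),(276.5,237.2),(328.4,245.2),(386.7,247.9)])]:
    for p in L: print(c,onplane(c,p,.08).round(4))
E
```

```text
scene [0.5281 0.1821 0.08  ]
scene [0.5058 0.0848 0.08  ]
scene [ 4.963e-01 -1.000e-04  8.000e-02]
scene [ 0.4782 -0.1169  0.08  ]
top [0.5169 0.174  0.08  ]
top [0.506  0.0804 0.08  ]
top [ 0.4924 -0.0103  0.08  ]
top [ 0.4883 -0.1115  0.08  ]
```

```bash
python3 - <<'E'
import cv2
im=cv2.imread('pics/top0.png')[180:305,180:435]
cv2.imwrite('pics/topc.png',cv2.resize(im,None,fx=3,fy=3,interpolation=cv2.INTER_CUBIC))
E
```

```text
(no output)
```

View pics/topc.png

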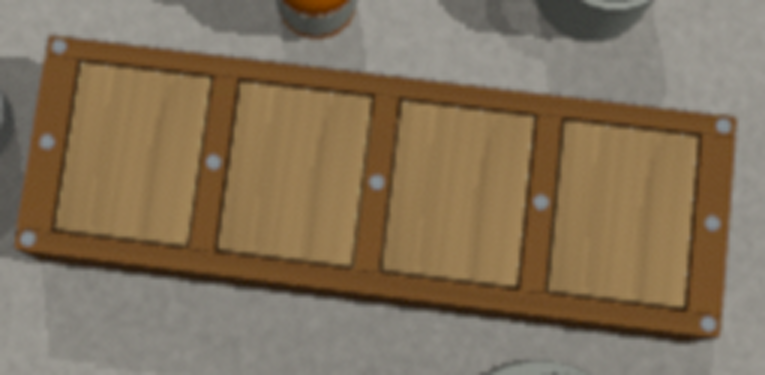

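```bash
cat >> h.py <<'E'
CH={}
E
python3 - <<'E'
from h import *
from scipy.optimize import least_squares
C={1:[(80,62),(211,75),(188,245),(54,231)],2:[(239,80),(371,95),(353,266),(217,250)],3:[(400,101),(535,116),(519,287),(382,270)],4:[(564,121),(698,136),(685,307),(549,291)]}
loc=[(.05,.039),(.05,-.039),(-.05,-.039),(-.05,.039)]
obs=[];L=[]
for k,v in C.items():
    for (u,w),(a,b) in zip(v,loc):
        obs.append(onplane('top',(180+u/3,180+w/3),.08)[:2]); L.append((a,b+.144-.096*(k-1)))
obs=np.array(obs);L=np.array(L)
def r(p):
    c,s=np.cos(p[2]),np.sin(p[2]); return (L@np.array([[c,s],[-s,c]])+p[:2]-obs).ravel()
o=least_squares(r,[.5,0,0]); print(o.x, (r(o.x).reshape(-1,2)*1000).round(1))
c,s=np.cos(o.x[2]),np.sin(o.x[2])
for k in range(4):
    y=.144-.096*k; m=(o.x[0]-s*y,o.x[1]+c*y); print(k+1,np.round(m,4), 'scene proj',np.round(proj('scene',(*m,.08)),1), 'near',np.round([m[0]-.035*c,m[1]-.035*s],4))
E
```

```text
[ 0.49999215  0.0294366  -0.11577076] [[-0.4 -0.3]
 [-1.8  0.4]
 [-0.1  0.6]
 [ 1.3 -0.2]
 [-1.  -0.9]
 [-1.3 -0.3]
 [ 0.3  1. ]
 [ 0.6 -0.3]
 [ 0.2 -1.1]
 [-0.2  0.5]
 [ 0.6  1. ]
 [ 0.4 -0.1]
 [ 0.6 -0.5]
 [ 0.1 -0.2]
 [ 0.2  0.1]
 [ 0.7  0.3]]
1 [0.5166 0.1725] scene proj [325.3 218.6] near [0.4819 0.1765]
2 [0.5055 0.0771] scene proj [299.7 195.2] near [0.4708 0.0812]
3 [ 0.4944 -0.0182] scene proj [277.  174.6] near [ 0.4597 -0.0142]
4 [ 0.4834 -0.1136] scene proj [256.9 156.3] near [ 0.4486 -0.1096]
```

```bash
cat > h2.py <<'E'
from h import *
from workcell import observe, bot
from scipy.spatial.transform import Rotation as Ro
def Rt(s): return Ro.from_euler('xyz',s['tool_rot']).as_matrix()
CX,CY,CT=0.5,0.0294,-0.1158
cx=np.array([np.cos(CT),np.sin(CT),0]);cy=np.array([-np.sin(CT),np.cos(CT),0])
def flap(k,d,z): return np.array([CX,CY,0])+cy*(.144-.096*(k-1))+cx*d+np.array([0,0,z])
def report(target=None,sgn=None):
    s=observe();R=Rt(s)
    y=R[:,1]; sg=sgn or (1 if y@cy>0 else -1)
    Rd=np.column_stack([[0,0,-1],sg*cy,np.cross([0,0,-1],sg*cy)])
    rv=Ro.from_matrix(R.T@Rd).as_rotvec()
    print('t',s['clock'],'pos',s['position'].round(4),'F',s['force'].round(2),'tip',bot.tip_extent,'w',round(s['grip_width'],4))
    print('ydotcy',round(float(y@cy),3),'rotvec to go',rv.round(3))
    if target is not None:
        d=np.array(target)-s['position']
        print('target',np.round(target,4),'shift now-axes mm',(R.T@d*1000).round(1),'shift in final axes',(Rd.T@d*1000).round(1))
E
python3 - <<'E'
from h2 import *
report(flap(4,-.036,.13))
for n,p in [('bottle',(284.8,181.3)),('mug',(375.2,175.1)),('pot',(170.7,221.3)),('palette',(359.9,329.8))]:print(n,onplane('top',p,0.0).round(3))
E
```

```text
t 1.0 pos [ 0.253  -0.5715  0.2423] F [ 1.08 -0.35 -0.07] tip 0.011 w 0.0853
ydotcy -0.861 rotvec to go [ 0.533  0.    -0.   ]
target [ 0.4476 -0.1095  0.13  ] shift now-axes mm [ 112.3 -343.7 -365. ] shift in final axes [ 112.3 -481.4 -139.9]
bottle [0.629 0.068 0.   ]
mug [ 0.642 -0.108  0.   ]
pot [0.549 0.288 0.   ]
palette [ 0.347 -0.073  0.   ]
```

Emit:
jog_arm(commands=[[0, 0, 0, 0.133, 0, 0], [0, 0, 0, 0.133, 0, 0], [0, 0, 0, 0.133, 0, 0], [0, 0, 0, 0.133, 0, 0], [0, -40, -12, 0, 0, 0], [0, -40, -12, 0, 0, 0], [0, -40, -12, 0, 0, 0], [0, -40, -12, 0, 0, 0], [0, -40, -12, 0, 0, 0], [0, -40, -12, 0, 0, 0], [0, -40, -12, 0, 0, 0], [0, -40, -12, 0, 0, 0], [0, -40, -12, 0, 0, 0], [0, -40, -12, 0, 0, 0], [0, -40, -12, 0, 0, 0], [0, 0, 0, 0, 0, 0]], gripper=255, newtons=20)

```text
clock: 2.6
position: [0.4505, -0.1383, 0.2424]
tool_rot: [2.694, 1.566, -0.588]
force: [-0.4, -1.5, -0.3]
grip_width: -0.0006
```

```bash
python3 - <<'E'
from h2 import *
report(flap(4,-.036,.11))
E
```

```text
t 2.6 pos [ 0.4505 -0.1383  0.2424] F [-0.39 -1.49 -0.33] tip 0.011 w -0.0006
ydotcy -1.0 rotvec to go [-0.025 -0.004 -0.002]
target [ 0.4476 -0.1095  0.11  ] shift now-axes mm [132.3 -28.4   7.5] shift in final axes [132.4 -28.3   6.2]
```

Emit:
jog_arm(commands=[[0, -14, 3, -0.025, -0.004, -0.002], [0, -14, 3, 0, 0, 0], [40, 0, 0, 0, 0, 0], [40, 0, 0, 0, 0, 0], [35, 0, 0, 0, 0, 0], [12, 0, 0, 0, 0, 0], [0, 0, 0, 0, 0, 0], [0, 0, 0, 0, 0, 0]])

```text
clock: 3.4
position: [0.4482, -0.1063, 0.1131]
tool_rot: [-2.742, 1.567, 0.291]
force: [-0.3, 0.3, 0.1]
grip_width: -0.0003
```

```bash
python3 - <<'E'
from h2 import *
from workcell import grab_frame
import cv2
report(flap(4,-.036,.091))
cv2.imwrite('pics/top1.png',cv2.resize(grab_frame('top')[150:350,150:450,::-1],None,fx=2.6,fy=2.6))
cv2.imwrite('pics/sc1.png',cv2.resize(grab_frame('scene')[80:300,160:440,::-1],None,fx=2.6,fy=2.6))
cv2.imwrite('pics/wr1.png',grab_frame('wrist')[:,:,::-1])
E
```

```text
t 3.4 pos [ 0.4482 -0.1063  0.1131] F [-0.25  0.31  0.07] tip 0.011 w -0.0003
ydotcy -1.0 rotvec to go [ 0.008 -0.003  0.001]
target [ 0.4476 -0.1095  0.091 ] shift now-axes mm [22.1  3.3  0.3] shift in final axes [22.1  3.2  0.2]
```

View pics/wr1.png

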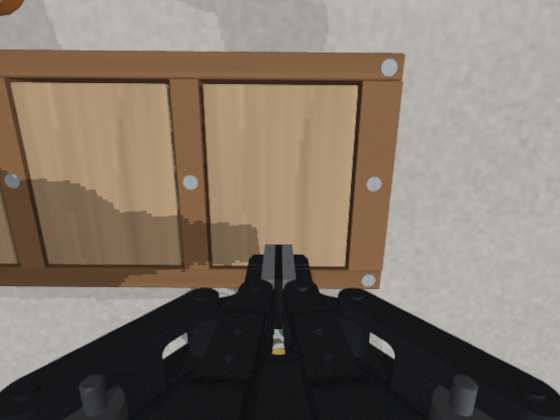

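View pics/sc1.png

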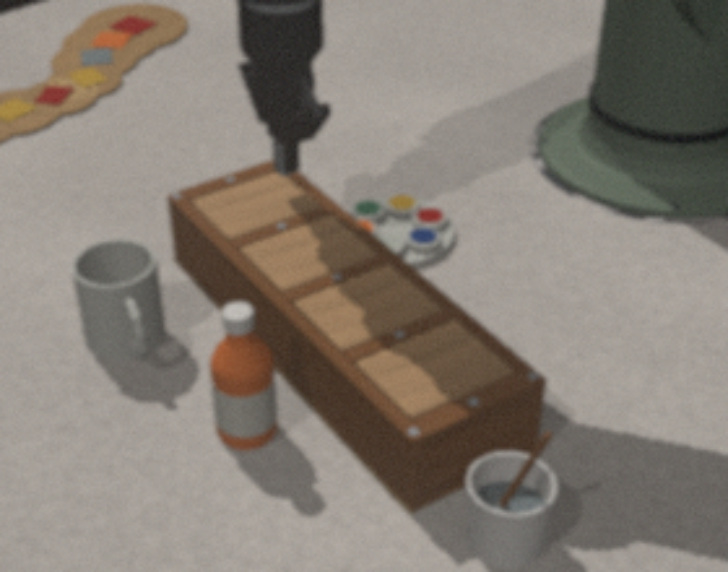

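```bash
python3 - <<'E'
from h2 import *
s=observe();R=Rt(s);ci=camera_info('wrist');T=np.linalg.inv(ci['tool_from_camera']);F=f(ci)
for d,y in [(.05,.039),(.05,-.039),(-.05,-.039),(-.05,.039)]:
    X=flap(4,d,.08)+cy*y
    p=T@np.r_[R.T@(X-s['position']),1]; print((p[:2]/p[2]*F+[ci['cx'],ci['cy']]).round(1))
E
```

```text
[208.6  82.4]
[366.1  83.6]
[351.6 266.7]
[217.9 265.7]
```

Emit:
jog_arm(commands=[[16, 2, 0, 0.008, -0.003, 0], [3, 0, 0, 0, 0, 0], [1, 0, 0, 0, 0, 0], [0, 0, 0, 0, 0, 0]])

```text
clock: 3.95
position: [0.4505, -0.1088, 0.0966]
tool_rot: [-3.001, 1.563, 0.024]
force: [0.5, -1.0, 0.4]
grip_width: -0.0003
```

Emit:
jog_arm(commands=[[2, 0, 0, 0, 0, 0], [1, 0, 0, 0, 0, 0]])

```text
clock: 4.15
position: [0.451, -0.1088, 0.0944]
tool_rot: [-3.027, 1.562, -0.002]
force: [-0.5, 0.3, 0.8]
grip_width: -0.0001
```

Emit:
jog_arm(commands=[[1, 0, 0, 0, 0, 0], [1, 0, 0, 0, 0, 0]])

```text
clock: 4.35
position: [0.4512, -0.1088, 0.0926]
tool_rot: [-3.033, 1.561, -0.008]
force: [0.1, 1.3, 0.3]
grip_width: 0.0
```

Emit:
jog_arm(commands=[[1, 0, -0.5, 0, 0, 0], [1, 0, -0.5, 0, 0, 0]])

```text
clock: 4.55
position: [0.4521, -0.1089, 0.0905]
tool_rot: [-3.032, 1.562, -0.006]
force: [-1.2, -0.0, 1.9]
grip_width: -0.0
```

Emit:
jog_arm(commands=[[1, 0, 0, 0, 0, 0], [1, 0, 0, 0, 0, 0]])

```text
clock: 4.75
position: [0.4521, -0.1089, 0.0891]
tool_rot: [-3.044, 1.562, -0.018]
force: [-7.9, 2.0, 29.0]
grip_width: -0.0001
```

```bash
python3 - <<'E'
from h2 import *
report(flap(4,-.036,.09))
E
```

```text
t 4.75 pos [ 0.4521 -0.1089  0.0891] F [-7.9   2.05 28.99] tip 0.011 w -0.0001
ydotcy -1.0 rotvec to go [-0.    -0.009  0.001]
target [ 0.4476 -0.1095  0.09  ] shift now-axes mm [-1.   1.1  4.3] shift in final axes [-0.9  1.1  4.4]
```

Emit:
jog_arm(commands=[[-6, 0, 1, 0, 0, 0], [-6, 0, 1, 0, -0.009, 0], [0, -32, 1, 0, 0, 0], [0, -32, 1, 0, 0, 0], [0, -32, 0, 0, 0, 0], [0, 0, 0, 0, 0, 0], [0, 0, 0, 0, 0, 0]])

```text
clock: 5.45
position: [0.4601, -0.0105, 0.1028]
tool_rot: [-0.755, 1.57, 2.269]
force: [0.4, -1.1, 0.1]
grip_width: -0.0004
```

```bash
python3 - <<'E'
from h2 import *
report(flap(3,-.036,.0935))
E
```

```text
t 5.45 pos [ 0.4601 -0.0105  0.1028] F [ 0.36 -1.05  0.07] tip 0.011 w -0.0004
ydotcy -1.0 rotvec to go [-0.003  0.001  0.001]
target [ 0.4587 -0.0141  0.0935] shift now-axes mm [9.3 3.7 1. ] shift in final axes [9.3 3.7 1. ]
```

Emit:
jog_arm(commands=[[8, 3, 1, 0, 0, 0], [1, 0, 0, 0, 0, 0], [0, 0, 0, 0, 0, 0]])

```text
clock: 5.75
position: [0.4584, -0.0155, 0.093]
tool_rot: [-0.041, 1.57, 2.98]
force: [0.3, 1.1, -0.1]
grip_width: -0.0001
```

Emit:
jog_arm(commands=[[1, 0, 0, 0, 0, 0], [1, 0, 0, 0, 0, 0]])

```text
clock: 5.95
position: [0.4583, -0.0165, 0.0908]
tool_rot: [0.096, 1.569, 3.115]
force: [-0.7, 1.1, 2.3]
grip_width: 0.0002
```

Emit:
jog_arm(commands=[[1, 0, 0, 0, 0, 0]])

```text
clock: 6.05
position: [0.4583, -0.0166, 0.0899]
tool_rot: [0.02, 1.569, 3.039]
force: [-3.5, 2.4, 14.8]
grip_width: 0.0
```

Emit:
jog_arm(commands=[[1, 0, 0, 0, 0, 0]])

```text
clock: 6.15
position: [0.4582, -0.0165, 0.0892]
tool_rot: [-0.057, 1.569, 2.962]
force: [-6.3, 1.7, 20.6]
grip_width: -0.0
```

Emit:
jog_arm(commands=[[-6, 0, 0, 0, 0, 0], [-6, 0, 0, 0, 0, 0], [0, -32, 0, 0, 0, 0], [0, -32, 0, 0, 0, 0], [0, -30, 0, 0, 0, 0], [0, 0, 0, 0, 0, 0], [0, 0, 0, 0, 0, 0]])

```text
clock: 6.85
position: [0.471, 0.0789, 0.1036]
tool_rot: [-2.509, 1.57, 0.507]
force: [0.3, -0.8, 0.1]
grip_width: 0.0001
```

```bash
python3 - <<'E'
from h2 import *
report(flap(2,-.036,.0935))
E
```

```text
t 6.85 pos [0.471  0.0789 0.1036] F [ 0.27 -0.77  0.1 ] tip 0.011 w 0.0001
ydotcy -1.0 rotvec to go [-0.01  -0.001  0.   ]
target [0.4698 0.0812 0.0935] shift now-axes mm [10.1 -2.2  1.5] shift in final axes [10.1 -2.2  1.5]
```

Emit:
jog_arm(commands=[[9, -2, 1, -0.01, 0, 0], [1, 0, 0, 0, 0, 0], [0, 0, 0, 0, 0, 0]])

```text
clock: 7.15
position: [0.47, 0.0791, 0.0928]
tool_rot: [2.856, 1.57, -0.403]
force: [0.0, 0.7, 0.4]
grip_width: -0.0001
```

Emit:
jog_arm(commands=[[1, 0, 0, 0, 0, 0], [1, 0, 0, 0, 0, 0]])

```text
clock: 7.35
position: [0.4699, 0.0782, 0.0906]
tool_rot: [1.982, 1.57, -1.278]
force: [-1.1, 1.3, 3.0]
grip_width: -0.0
```

Emit:
jog_arm(commands=[[1, 0, 0, 0, 0, 0]])

```text
clock: 7.45
position: [0.4699, 0.0781, 0.0897]
tool_rot: [2.096, 1.57, -1.164]
force: [-1.8, 0.6, 1.9]
grip_width: 0.0002
```

Emit:
jog_arm(commands=[[1, 0, 0, 0, 0, 0]])

```text
clock: 7.55
position: [0.4699, 0.0781, 0.0886]
tool_rot: [2.16, 1.571, -1.1]
force: [-1.7, 1.3, 1.8]
grip_width: 0.0001
```

Emit:
jog_arm(commands=[[2, 0, 0, 0, 0, 0], [2, 0, 0, 0, 0, 0], [2, 0, 0, 0, 0, 0]])

```text
clock: 7.85
position: [0.4702, 0.0781, 0.0824]
tool_rot: [-3.113, 1.57, -0.091]
force: [0.7, 1.2, 2.3]
grip_width: -0.0003
```

Emit:
jog_arm(commands=[[4, 0, 0, 0, 0, 0], [4, 0, 0, 0, 0, 0]])

```text
clock: 8.05
position: [0.4708, 0.0781, 0.0741]
tool_rot: [-3.006, 1.569, 0.016]
force: [0.1, 0.3, 3.6]
grip_width: 0.0003
```

```bash
python3 - <<'E'
from h2 import *
report(flap(2,-.036,.059))
E
```

```text
t 8.05 pos [0.4708 0.0781 0.0741] F [0.06 0.34 3.61] tip 0.011 w 0.0003
ydotcy -1.0 rotvec to go [-0.003 -0.002  0.   ]
target [0.4698 0.0812 0.059 ] shift now-axes mm [15.1 -3.   1.4] shift in final axes [15.1 -3.   1.4]
```

Emit:
jog_arm(commands=[[4, -1, 1, 0, 0, 0], [4, -1, 0, 0, 0, 0], [3, 0, 0, 0, 0, 0], [3, 0, 0, 0, 0, 0]])

```text
clock: 8.45
position: [0.4694, 0.0802, 0.0583]
tool_rot: [2.753, 1.57, -0.507]
force: [-0.4, 0.7, 2.2]
grip_width: 0.0
```

```bash
python3 - <<'E'
from h2 import *
from workcell import grab_frame
import cv2
report(flap(2,-.036,.057))
cv2.imwrite('pics/sc2.png',cv2.resize(grab_frame('scene')[80:300,160:440,::-1],None,fx=2.6,fy=2.6))
E
```

```text
t 8.45 pos [0.4694 0.0802 0.0583] F [-0.37  0.74  2.2 ] tip 0.011 w 0.0
ydotcy -1.0 rotvec to go [-0.003 -0.001 -0.   ]
target [0.4698 0.0812 0.057 ] shift now-axes mm [ 1.3 -1.1 -0.2] shift in final axes [ 1.3 -1.1 -0.2]
```

View pics/sc2.png

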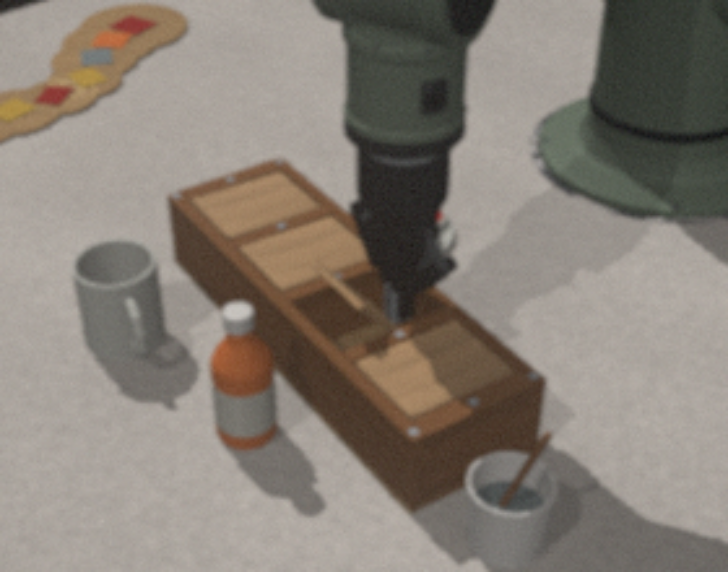

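Emit:
jog_arm(commands=[[2, 0, 0, 0, 0, 0], [1, 0, 0, 0, 0, 0]])

```text
clock: 8.7
position: [0.4691, 0.0802, 0.0545]
tool_rot: [1.708, 1.57, -1.553]
force: [-0.9, 0.4, 1.8]
grip_width: 0.0
```

Emit:
jog_arm(commands=[[-6, 0, 0.5, 0, 0, 0], [-20, 0, 0, 0, 0, 0], [-40, 0, 0, 0, 0, 0], [-40, 0, 0, 0, 0, 0], [-40, 0, 0, 0, 0, 0], [0, 50, 0, 0, 0, 0], [0, 50, 0, 0, 0, 0], [0, 50, 0, 0, 0, 0], [0, 50, 0, 0, 0, 0], [0, 50, 0, 0, 0, 0], [0, 50, 0, 0, 0, 0], [0, 0, 0, 0, 0, 0], [0, 0, 0, 0, 0, 0]])

```text
clock: 10.0
position: [0.4323, -0.2222, 0.2135]
tool_rot: [3.085, 1.562, -0.172]
force: [0.6, 1.4, 0.3]
grip_width: -0.0
```

```bash
python3 - <<'E'
from h2 import *
from workcell import grab_frame
import cv2
report()
cv2.imwrite('pics/sc3.png',cv2.resize(grab_frame('scene')[120:280,200:400,::-1],None,fx=3.7,fy=3.7))
cv2.imwrite('pics/top3.png',cv2.resize(grab_frame('top')[150:390,130:450,::-1],None,fx=2.5,fy=2.5))
E
```

```text
t 10.0 pos [ 0.4323 -0.2222  0.2135] F [0.64 1.4  0.3 ] tip 0.011 w -0.0
ydotcy -1.0 rotvec to go [ 0.    -0.009 -0.   ]
```

View pics/sc3.png

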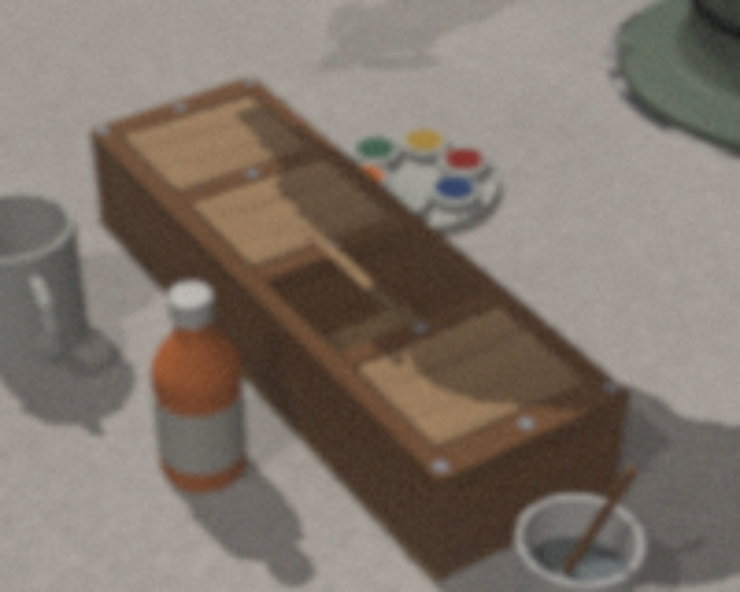

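View pics/top3.png

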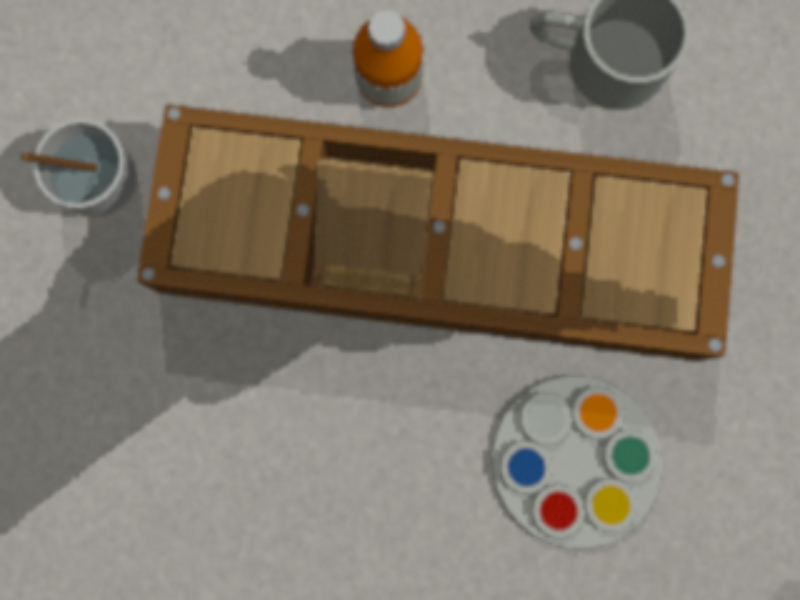

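```bash
python3 - <<'E'
from h2 import *
for a in (0,35,40,45,50,55):
    t=np.radians(a);o=[]
    for cam,sc,u0,v0 in [('top',2.5,130,150),('scene',3.7,200,120)]:
        for y in (.039,-.039):
            for th in (.003,-.003):
                X=flap(2,.05*np.cos(t)-th*np.sin(t),.077+.05*np.sin(t)+th*np.cos(t))+cy*y
                p=proj(cam,X); o.append(((p[0]-u0)*sc,(p[1]-v0)*sc))
    print(a,np.round(o).astype(int).tolist())
E
```

```text
0 [[325, 143], [326, 145], [435, 156], [434, 158], [334, 342], [334, 350], [264, 273], [264, 281]]
35 [[321, 149], [322, 146], [434, 163], [434, 159], [350, 297], [345, 306], [278, 230], [273, 238]]
40 [[320, 152], [321, 148], [433, 166], [434, 162], [354, 291], [348, 300], [282, 224], [276, 232]]
45 [[319, 156], [320, 151], [433, 170], [433, 165], [358, 285], [352, 293], [286, 218], [280, 226]]
50 [[318, 160], [319, 155], [432, 174], [433, 168], [364, 279], [357, 287], [291, 212], [284, 220]]
55 [[317, 165], [318, 158], [432, 178], [433, 172], [369, 273], [362, 281], [296, 207], [289, 214]]
```

```bash
python3 - <<'E'
from h2 import *
from workcell import grab_frame
import cv2
for cam,(v0,v1,u0,u1),s in [('top',(195,280,245,320),7),('scene',(165,235,260,335),8)]:
    im=grab_frame(cam)[v0:v1,u0:u1,::-1]
    im=cv2.resize(im,None,fx=s,fy=s,interpolation=cv2.INTER_CUBIC)
    im=cv2.convertScaleAbs(im,alpha=1.5,beta=0)
    for a,col in ((40,(0,0,255)),(53,(0,255,0))):
        t=np.radians(a);P=[]
        for y in (.039,-.039):
            for sd in (1,-1):
              X=flap(2,sd*.05*np.cos(t)-.003*np.sin(t),.077+sd*.05*np.sin(t)+.003*np.cos(t))+cy*y
              p=proj(cam,X); P.append((int((p[0]-u0+.5)*s),int((p[1]-v0+.5)*s)))
        cv2.polylines(im,[np.array([P[0],P[1],P[3],P[2]])],True,col,1)
    for d,y in [(.052,.041),(.052,-.041),(-.052,-.041),(-.052,.041)]:
        p=proj(cam,flap(2,d,.08)+cy*y); cv2.circle(im,(int((p[0]-u0+.5)*s),int((p[1]-v0+.5)*s)),4,(255,0,0),-1)
    cv2.imwrite(f'pics/z_{cam}.png',im)
E
```

```text
(no output)
```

View pics/z_top.png

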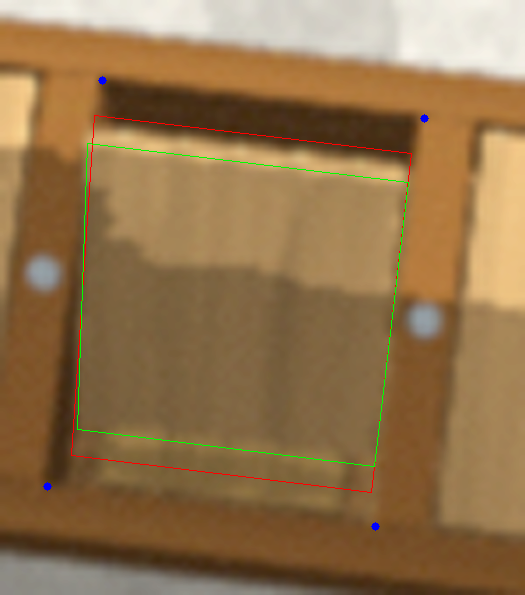

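View pics/z_scene.png

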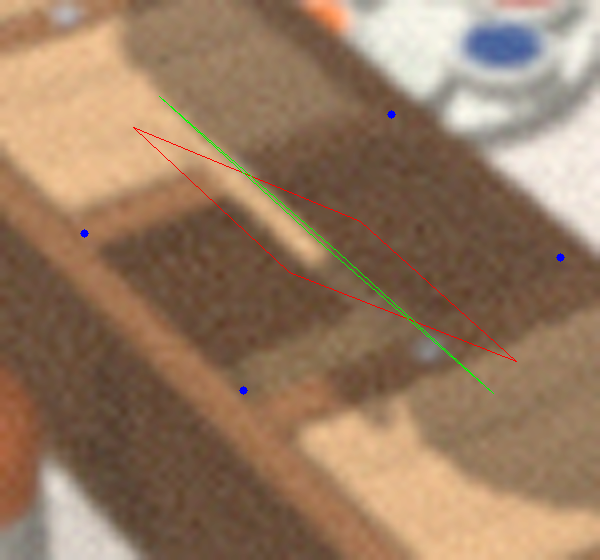

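```bash
python3 - <<'E'
from workcell import bot, nets, observe
from h import onplane
for n in ['palette','pot','bottle','mug']:
    print(n,[(onplane('top',r['location'],0).round(3).tolist(),round(r['p'],2)) for r in nets.pinpoint('top',n)[:1]])
print(observe()['force'].round(1)); bot.job_done()
E
```

```text
palette [([0.338, -0.073, 0.0], 0.9)]
pot [([0.547, 0.291, 0.0], 0.81)]
bottle [([0.63, 0.071, 0.0], 0.94)]
mug [([0.639, -0.111, 0.0], 0.92)]
[ 0.4 -0.8  0.3]
the job is handed in; nothing more can be done
```

```bash
python3 - <<'E'
import cv2
a=cv2.imread('pics/top0.png')[150:390,130:450]; b=cv2.resize(cv2.imread('pics/top3.png'),(320,240),interpolation=cv2.INTER_AREA)
t=a[175:195,180:240]; t=a[150:215,195:265]
r=cv2.matchTemplate(b,t,cv2.TM_CCOEFF_NORMED); print(cv2.minMaxLoc(r),'expected (195,150)')
E
```

```text
(-0.5259421467781067, 0.8243520259857178, (55, 129), (195, 150)) expected (195,150)
```

Flap 2 was the one over the empty compartment. I pushed it open to about 53 degrees, left it standing, and handed the job in with the arm well clear at about 10 s on the clock.

- **Finding it:** I pressed the near edges of flaps 4, 3 and 2 in turn with the shut fingertips. Flap 4 pushed back with about 29 N and flap 3 with about 21 N, each within 2 mm, so both are packed. Flap 2 gave way at about 2 N, so I did not press flap 1. The flap 4 press was firmer than I wanted; I eased off for the others.
- **Opening it:** I pushed flap 2 down about 36 mm at 2–4 N, then lifted the fingers straight up and moved the arm away.
- **Tilt check:** Outlines of the flap at 40 and 53 degrees, drawn on the top and scene pictures taken after I backed off, match at about 53. The push depth gives the same figure.
- **Other objects:** The pot, bottle and mug were located within about 4 mm of where they started.
- **One disagreement:** The network put the palette 9 mm from its first reading. Matching the before and after top pictures, which I did after handing in, showed no shift, so I take it as network error.

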